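Click the cheese-cellar batch counter round to its pointer

ROBOT

A 7-joint arm with a two-finger parallel gripper is mounted at the origin on the work surface. World frame = base frame: x ahead of the robot, y to its left, z up, the work surface at z = 0. Lengths are in m, angles in rad, forces in N, time in s.
With the tool pointing down it reaches from about 0.4 to 0.85 m from the base axis. Payload 10.4 kg.
Tool frame: the origin (TCP) lies on the centre line of the jaws, within the pads' length; the fingertips stand r.tip_extent ahead of it and the grasp point (between the pads) lies 3 mm ahead of it (r.tip_extent is the distance from the TCP to the fingertips, in m); z points along the fingers, y is the direction in which the jaws open and shut (so a half turn about z gives the same grasp; the last joint's range is limited). The gripper opens to 87 mm and grips with 3 to 60 N. Pads are 19 mm wide; open, the fingers measure 117 mm over their backs; the gripper's body (75 mm by 190 mm) begins 51 mm behind the grasp point.
Start: joints at [-1.155, 0.332, -0.065, 1.46, 0.022, 1.35, -0.088], TCP at [0.266, 0.566, 0.245] pointing down, gripper open.
Joint ranges: [-2.6, 2.6], [-0.5, 2.12], [-1.47, 1.34], [0.16, 2.42], [-1.27, 4.41], [0.06, 2.06], [-2.6, 2.6]. Speed limits (rad/s): [2.22, 2.22, 2.79, 2.79, 3.14, 3.14, 3.14].

INTERFACE

Orientations are given as a unit quaternion [x, y, z, w].
In Python, from bench import r gives the robot as it stands. The module is installed in compiled form; this text tells all that it offers.
- The arm moves only by the shell command python3 -m jog 'ROWS' [FORCE]. ROWS is JSON, a list of rows, each a list of 5 numbers: the shift along the tool's x, y, z in cm, then the turn about the tool's z in rad, then the closure, from 0 (fully open) to 1 (shut). A call has exactly 10 rows; each row shifts and turns the pose as measured when the row begins, along the tool's axes as they then stand; what a row does not reach is not made up. A row lasts 1/10 s, in which the tool goes at most 50 mm and 8.59 degrees, less where a joint would pass 70% of its speed; a pose out of reach is approached as far as the arm can. A call with a gripper value outside its range is refused whole. The fingers move at their own pace and stop on an object; FORCE is the grip in N (left out, the last holds). Time passes only in rows, so rows that do not move let the fingers close, or fill a call up. It gives the time, the measured TCP pose, the force and the opening at its end, in the units of the state.
- r.read_state(): the state, without advancing time (a new reading comes with each control period).
- r.camera(name): name is "side" or "top"; returns a dict with "pixels" (384x512x3 uint8, red, green, blue), "fx", "fy", "cx", "cy" (pixels), "k1" (the pictures are not rectified: a ray, as slopes to the right and down, at radius r is drawn at 1 + k1 r^2 times it, then the intrinsics apply), "camera_from_world" (4x4, takes a point from world to camera coordinates). Camera axes: x right, y up, looking along -z (the intrinsics and any distortion apply to the point x, -y, -z); pixel columns grow to the right and rows downward; lengths in m; the calibration is good to about 2 mm. A picture is of the moment at which its call begins. There is no depth.
- r.close_job(): hands the job in, once; it reports no verdict.
The state is a dict: "time": time; "joint_positions": joint angles; "joint_vel": joint speeds; "joint_torque": joint torques, N m; "ee_pos": TCP position; "eef_rot": TCP orientation; "ft_force": force on the tool from outside, world axes, zero at the start; "torque": the same for the moment, N m; "width": finger opening in m.
Only numpy, scipy, OpenCV 4.12 (cv2) and the standard library are available. Lean on these libraries where they do the work, as an engineer would, in place of code of your own. Each camera call takes 0.05 s, during which the arm holds its last target. There are 200 camera calls.

TASK

Bring the batch counter on the ripening table up to date: through the window in its guard, flick the toothed wheel's edge round counter-clockwise (seen from above) with a fingertip, click by click, until the tooth with the upright stud stands clicked in at the fixed pointer, and not a click past it. Push the teeth lightly and do not lift or shift the cheese, the mould or the brush standing around; finish with the hand clear.

Things in the scene. Friction and masses are not known exactly. Their poses are not given: they have to be found in the camera images.
- counter: Batch counter screwed to the table: plank base 210 x 200 mm, 20 mm high (x -100 to +110 mm), a flat toothed wheel on a vertical spindle, a steel guard round it and a pointer. Origin: on the wheel's axis at table height; z up, +x towards the pointer, -x towards the middle of the window.
- wheel (a joint): Wheel angle, rad, growing counter-clockwise from above. 0 = stud tooth at the pointer. Teeth stand at (joint + multiples of 0.785) from the counter's +x axis, the stud tooth at (joint). Starts clicked in 2, 3 or 4 clicks short (about -1.57, -2.36, -3.14). A stop at -5.5 bars the long way back.
- wheel_center (a point): On the axis, at the wooden wheel's top face, 72 mm above the table (underside 56 mm). Disc of radius 46 mm with 8 straight radial teeth 45 degrees apart, 10 mm wide, out to radius 72 mm; gaps about 34 mm wide at radius 56 mm. In every click position one tooth is at the middle of the window, one at the pointer, and gap centres lie 22.5 degrees to either side of them.
- window (a point): Middle of the window, 82 mm from the axis, 64 mm above the table. The guard (radius 80 to 84 mm, 20 to 72 mm above the table) is open here over 110 degrees; a fingertip can enter a gap from the side or above, the base plank is 36 mm below the wheel. Leaving a click takes about 3 N on a tooth; past half way (22.5 degrees) it snaps into the next click by itself, else springs back.
- stud_top (a point): Top of the upright steel stud, 12 mm thick and 26 mm tall, at the root of one tooth, 46 mm from the axis; 98 mm above the table.
- pointer_tip (a point): Tip of the fixed steel pointer, 54 mm from the axis, opposite the window, 83 mm above the table. It reaches in from the guard over the teeth (6 mm thick, 12 mm wide), outside the stud's path, and points at the axis.
- cheese: Loose round cheese, diameter 110 mm, 42 mm high, 0.45 kg; origin at the centre of its underside. Leave alone.
- mould: Loose white plastic cheese mould (open cup), diameter 80 mm, 75 mm high; origin at the centre of its underside. Leave alone.
- brush: Loose brush lying on the table, 200 mm long; leave alone.

How it is judged:
On the way:
1. a fingertip pushes the wheel's edge (contact force between the fingers and counter above 0.5 N).
At the end, for the whole second after the job is handed in: The wheel rests in its click with the stud tooth at the pointer (within 0.15 rad, about 9 degrees) (value of joint wheel between -0.15 and 0.15 rad and velocity of joint wheel between -0.1 and 0.1 rad/s); the robot touches nothing.
It fails at once if the wheel goes past the pointer by half a click or more (value of joint wheel above 0.4 rad).
It fails at once if the counter is pressed harder than 25 N (contact force between the fingers and counter above 25 N).
It fails at once if the cheese is shifted or lifted by more than 20 mm (distance of cheese from where it was at the start of the episode above 0.02 m).
It fails at once if the mould is shifted or lifted by more than 20 mm (distance of mould from where it was at the start of the episode above 0.02 m).
It fails at once if the brush is shifted or lifted by more than 20 mm (distance of brush from where it was at the start of the episode above 0.02 m).
It also fails if it takes over 54 s, if anything falls off the work surface, if the arm or the gripper's body presses on something with over 40 N, if the wrist force passes 120 N, or if a joint passes its speed limit or range.

## Working session

There is one attempt and no reset: what is moved stays moved. The work goes in short steps, Python scripts to look and compute and a shell command to move; the robot and the scene stay as the last step left them, time stands still between calls to the robot, and variables do not carry over. Pictures are saved under pics/ and viewed, about 8 in all and at most 12, crops included, and the job is handed in when it is done.

```bash
mkdir -p pics; cat > h.py <<'E'
import numpy as np, cv2
from bench import r
def snap(n,f):
    c=r.camera(n); cv2.imwrite(f,c["pixels"][:,:,::-1]); np.save(f+'.npy',c,allow_pickle=True); return c
def load(f): return np.load(f+'.npy',allow_pickle=True).item()
def ray(c,u,v):
    K=np.array([[c["fx"],0,c["cx"]],[0,c["fy"],c["cy"]],[0,0,1.]])
    x,y=cv2.undistortPoints(np.array([[[u,v]]],float),K,np.array([c["k1"],0,0,0.]))[0,0]
    M=np.linalg.inv(c["camera_from_world"]); return M[:3,3],M[:3,:3]@np.array([x,-y,-1])
def plane(c,u,v,z):
    o,d=ray(c,u,v); return o+d*(z-o[2])/d[2]
def proj(c,p):
    q=np.array(c["camera_from_world"])@np.append(p,1); x,y=q[0]/-q[2],-q[1]/-q[2]
    s=1+c["k1"]*(x*x+y*y); return c["fx"]*x*s+c["cx"],c["fy"]*y*s+c["cy"]
E
python3 - <<'E'
from h import *
for n in("top","side"):
    c=snap(n,f"pics/{n}0.png"); print(n,c["k1"],np.linalg.inv(c["camera_from_world"])[:3,3])
s=r.read_state(); print(s["time"],s["ee_pos"],s["eef_rot"],s["width"],r.tip_extent)
E
```

```text
top -0.1309142835151739 [0.5293006  0.08319136 0.98683772]
side -0.007751143767815707 [ 0.54953603 -0.44551333  0.69171416]
0.1 [0.26537855 0.56550063 0.24384788] [ 2.17610284e-01  9.76035537e-01 -6.18169846e-04 -1.15293230e-04] 0.0868210288586962 0.022
```

View pics/top0.png

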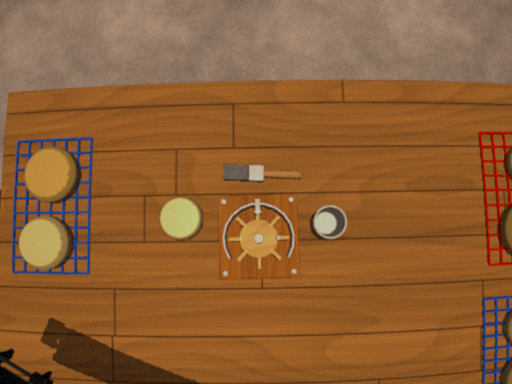

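View pics/side0.png

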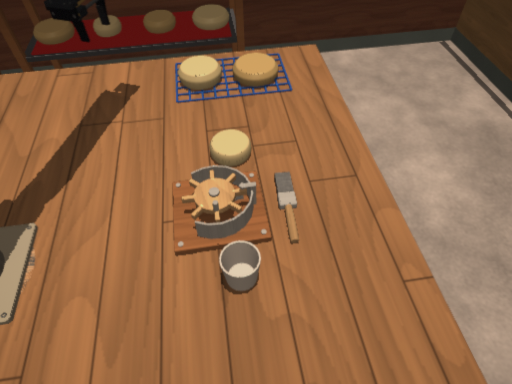

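The top picture shows the counter at about (258,238) with its pointer towards the top (away from the robot) and its window towards the bottom (robot side). The cheese is at (181,218), the mould at (330,222) and the brush at (262,173). I need crops to see the stud.

```bash
python3 - <<'E'
from h import *
a=load("pics/top0.png"); b=load("pics/side0.png")
A=cv2.resize(a["pixels"][190:285,210:308,::-1],(400,388),interpolation=cv2.INTER_CUBIC)
B=cv2.resize(b["pixels"][155:255,165:268,::-1],(400,388),interpolation=cv2.INTER_CUBIC)
cv2.imwrite("pics/z.png",np.hstack([A,B]))
for n,u,v,z in(("axis",258.5,238.5,.08),("pointer base",257.5,202,.08),("s1",223,201,.02),("s2",291,199,.02),("s3",225,273,.02),("s4",294,271,.02),("cheese",181,218,.042),("mould",330,222,.075),("brushL",223,172,.02),("brushR",300,176,.01)):
    print(n,plane(a,u,v,z).round(4))
E
```

```text
axis [0.5277 0.0841 0.08  ]
pointer base [0.6136 0.0849 0.08  ]
s1 [0.6233 0.172  0.02  ]
s2 [6.252e-01 5.000e-04 2.000e-02]
s3 [0.4433 0.1689 0.02  ]
s4 [ 0.4454 -0.0026  0.02  ]
cheese [0.5808 0.2744 0.042 ]
mould [ 0.5633 -0.086   0.075 ]
brushL [0.6974 0.1714 0.02  ]
brushR [ 0.685  -0.0251  0.01  ]
```

View pics/z.png

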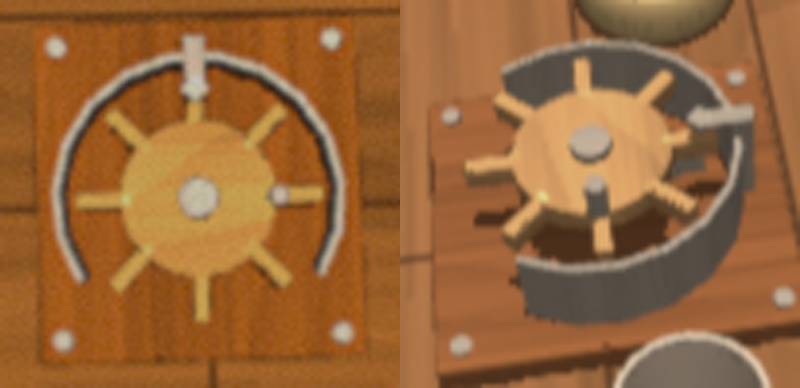

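The tooth with the stud points right, at −90° from the pointer, so it is 2 clicks short. The counter axis is near (0.529, 0.0845) and its yaw is about 0.01 rad. The plan is to close the fingers and turn the tool so its y axis is radial. I then enter the gap at +y of the window tooth and push towards −y. First I turn and close.

```bash
python3 -m jog '[[0,0,0,0.14,1],[0,0,0,0.14,1],[0,0,0,0.14,1],[0,0,0,0.14,1],[0,0,0,0.14,1],[0,0,0,0.14,1],[0,0,0,0.14,1],[0,0,0,0.14,1],[0,0,0,0,1],[0,0,0,0,1]]' 20
```

```text
time: 1.1
ee_pos: [0.2645, 0.5634, 0.2389]
eef_rot: [0.717, 0.697, -0.005, 0.002]
ft_force: [-0.1, -0.0, 0.6]
width: 0.0149
```

```bash
python3 -m jog '[[-4.5,1.9,0,-0.038,1],[-4.5,1.9,0.5,0,1],[-4.5,1.9,0.5,0,1],[-4.5,1.9,0.5,0,1],[-4.5,1.9,0.5,0,1],[-4.5,1.9,0.5,0,1],[-4.5,1.9,0.5,0,1],[-4.5,1.9,0.5,0,1],[-4.5,1.9,0.5,0,1],[-4.5,1.9,0.5,0,1]]'
```

```text
time: 2.1
ee_pos: [0.4668, 0.1143, 0.1951]
eef_rot: [0.683, 0.73, -0.003, 0.001]
ft_force: [0.6, 1.0, -0.4]
width: 0.0001
```

```bash
python3 -m jog '[[0,0,0,0,1],[-0.5,-0.4,1,0.028,1],[-0.5,-0.4,1,0.028,1],[0,0,1,0,1],[0,0,1,0,1],[0,0,1,0,1],[0,0,1,0,1],[0,0,0,0,1],[0,0,0,0,1],[0,0,0,0,1]]'
python3 - <<'E'
from h import *
a=snap("top","pics/t1.png"); b=snap("side","pics/s1.png")
A=cv2.resize(a["pixels"][190:310,190:320,::-1],(400,369),interpolation=cv2.INTER_CUBIC)
B=cv2.resize(b["pixels"][120:260,140:292,::-1],(400,369),interpolation=cv2.INTER_CUBIC)
cv2.imwrite("pics/z1.png",np.hstack([A,B]))
s=r.read_state();print(s["ee_pos"],s["eef_rot"],s["ft_force"])
p=s["ee_pos"]-np.array([0,0,.022])
u,v=proj(b,p);print("tip in side crop",400+(u-140)*400/152,(v-120)*369/140)
E
```

```text
time: 3.1
ee_pos: [0.4583, 0.099, 0.1284]
eef_rot: [0.702, 0.712, -0.005, 0.001]
ft_force: [0.4, -0.4, -1.1]
width: 0.0002
[0.45847364 0.09897164 0.12864952] [ 0.70225248  0.71191152 -0.00463392  0.00140267] [-1.13320803  0.12050467 -0.01453807]
tip in side crop 502.762990643666 159.62851129528903
```

View pics/z1.png

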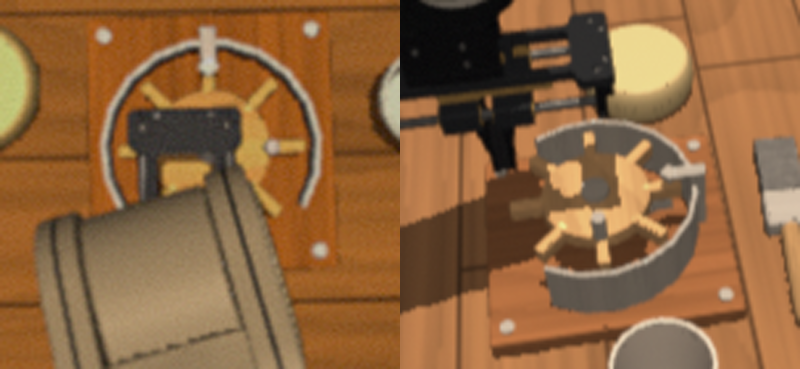

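The fingertip is where the state says it is (side crop about (503,165)), next to the window tooth. The other objects are untouched. I'll move 7 mm further to +y and then go down into the gap.

```bash
python3 -m jog '[[0.7,0,0,0,1],[0,0,0,0,1],[0,0,0.8,0,1],[0,0,0.8,0,1],[0,0,0.8,0,1],[0,0,0.8,0,1],[0,0,0.8,0,1],[0,0,0.8,0,1],[0,0,0,0,1],[0,0,0,0,1]]'
```

```text
time: 4.2
ee_pos: [0.458, 0.1059, 0.076]
eef_rot: [0.702, 0.712, -0.005, 0.001]
ft_force: [0.6, -0.4, -0.1]
width: 0.0006
```

```bash
python3 -m jog '[[-0.3,0,0,0,1],[-0.4,0,0,0,1],[-0.4,0,0,0,1],[-0.4,0,0,0,1],[-0.4,0,0,0,1],[-0.4,0,0,0,1],[-0.4,0,0,0,1],[-0.3,0,0,0,1],[0,0,0,0,1],[0,0,0,0,1]]'
```

```text
time: 5.2
ee_pos: [0.4594, 0.0733, 0.0776]
eef_rot: [0.703, 0.712, -0.003, 0.002]
ft_force: [-0.2, -0.2, 0.8]
width: 0.0002
```

```bash
python3 -m jog '[[-0.3,0,0,0,1],[-0.3,0,0,0,1],[-0.1,0,0,0,1],[0,0,0,0,1],[0,0,0,0,1],[0,0,0,0,1],[0,0,0,0,1],[0,0,0,0,1],[0,0,0,0,1],[0,0,0,0,1]]'
python3 - <<'E'
from h import *
b=snap("side","pics/s2.png");a=snap("top","pics/t2.png")
A=cv2.resize(a["pixels"][190:310,190:320,::-1],(400,369),interpolation=cv2.INTER_CUBIC)
B=cv2.resize(b["pixels"][150:250,160:268,::-1],(400,369),interpolation=cv2.INTER_CUBIC)
cv2.imwrite("pics/z2.png",np.hstack([A,B]))
E
```

```text
time: 6.2
ee_pos: [0.4594, 0.0659, 0.0775]
eef_rot: [0.702, 0.712, -0.004, 0.002]
ft_force: [-1.0, 0.4, 0.2]
width: 0.0002
```

View pics/z2.png

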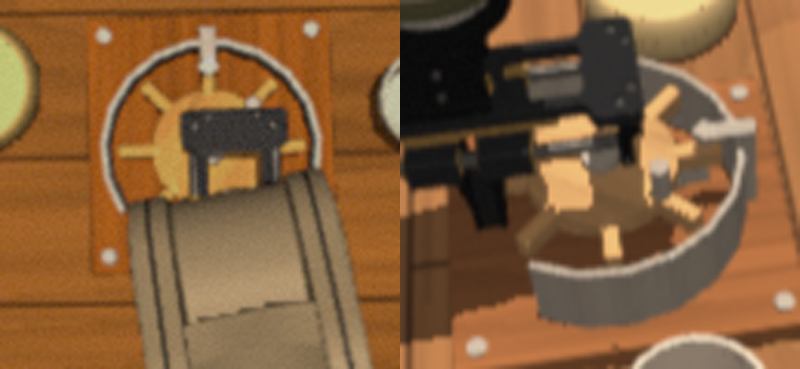

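The stud now stands one click short of the pointer (top crop (253,102), side crop (660,175)). I'll lift out, go back to the start of the stroke and come down again.

```bash
python3 -m jog '[[0,0,-1,0,1],[0,0,-1.5,0,1],[0,0,-1.5,0,1],[0,0,-1,0,1],[1,0,0,0,1],[1,0,0,0,1],[1,0,0,0,1],[1,0,0,0,1],[0,0,0,0,1],[0,0,0,0,1]]'
```

```text
time: 7.3
ee_pos: [0.458, 0.1107, 0.1295]
eef_rot: [0.702, 0.712, -0.005, 0.001]
ft_force: [-0.9, -0.2, -0.4]
width: 0.0005
```

```bash
python3 -m jog '[[-0.5,0,0,0,1],[0,0,0,0,1],[0,0,0.8,0,1],[0,0,0.8,0,1],[0,0,0.8,0,1],[0,0,0.8,0,1],[0,0,0.8,0,1],[0,0,0.8,0,1],[0,0,0,0,1],[0,0,0,0,1]]'
```

```text
time: 8.3
ee_pos: [0.4569, 0.1029, 0.0757]
eef_rot: [0.703, 0.712, -0.006, 0.001]
ft_force: [-0.2, -0.2, -0.7]
width: 0.0004
```

```bash
python3 -m jog '[[-0.3,0.1,0,0,1],[-0.4,0,0,0,1],[-0.4,0,0,0,1],[-0.4,0,0,0,1],[-0.4,0,0,0,1],[-0.4,0,0,0,1],[-0.4,0,0,0,1],[-0.3,0,0,0,1],[0,0,0,0,1],[0,0,0,0,1]]'
```

```text
time: 9.3
ee_pos: [0.4593, 0.0698, 0.0773]
eef_rot: [0.703, 0.711, -0.005, 0.002]
ft_force: [0.1, -2.8, -0.3]
width: 0.0001
```

The −2.8 N in y fits the next tooth resting against the back of the finger after the snap. I'll ease to the same end point as before (y 0.066) and lift out.

```bash
python3 -m jog '[[-0.2,0,0,0,1],[-0.2,0,0,0,1],[0,0,0,0,1],[0,0,0,0,1],[0,0,-1,0,1],[0,0,-1.5,0,1],[0,0,-1.5,0,1],[0,0,-2,0,1],[0,0,-2,0,1],[0,0,-2,0,1]]'
```

```text
time: 10.3
ee_pos: [0.4582, 0.0668, 0.1819]
eef_rot: [0.703, 0.711, -0.007, 0.001]
ft_force: [-0.0, 0.6, 0.3]
width: 0.0004
```

```bash
python3 -m jog '[[2,0,-1,0,1],[3,0,0,0,1],[4,0,0,0,1],[4,0,0,0,1],[4,0,0,0,1],[3,0,0,0,1],[2,0,0,0,1],[0,0,0,0,1],[0,0,0,0,1],[0,0,0,0,1]]'
python3 - <<'E'
from h import *
b=snap("side","pics/s3.png");a=snap("top","pics/t3.png")
A=cv2.resize(a["pixels"][160:290,160:350,::-1],(400,274),interpolation=cv2.INTER_CUBIC)
B=cv2.resize(b["pixels"][120:260,140:344,::-1],(400,274),interpolation=cv2.INTER_CUBIC)
cv2.imwrite("pics/z3.png",np.hstack([A,B]))
a0=load("pics/top0.png"); print(r.read_state()["ft_force"])
for n,p in(("stud expected",(.529+.046,.0845+.0005,.098)),("axis",(.529,.0845,.078))):
    u,v=proj(a,p);print(n,(u-160)*400/190,(v-160)*274/130)
E
```

```text
time: 11.3
ee_pos: [0.4581, 0.2943, 0.2014]
eef_rot: [0.704, 0.71, -0.001, 0.002]
ft_force: [0.3, -0.5, -0.1]
width: 0.0005
[-0.21003257 -0.91132761  0.17974798]
stud expected 205.74099191155088 122.12450029244704
axis 206.96980832051048 164.30244912319907
```

View pics/z3.png

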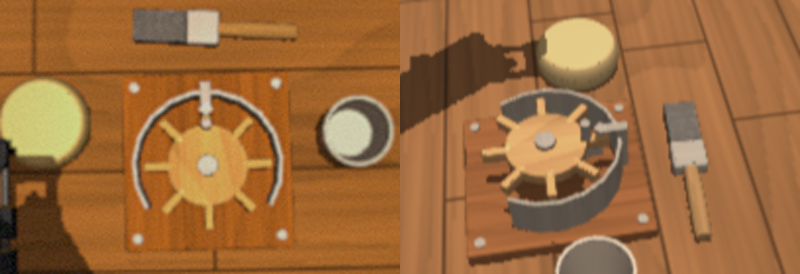

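The stud now sits at the pointer (top crop about (206,122), exactly where it is expected). The teeth are clicked in at the window and pointer, the neighbouring objects have not moved, and the hand is clear. I'll hand the job in.

```bash
python3 -c "
from bench import r
print(r.close_job())"
```

```text
the job is handed in; nothing more can be done
None
```

The batch counter is up to date: the tooth with the stud is clicked in at the pointer, and the job is handed in (no verdict is reported).

- **Pushes:** The stud started 2 clicks short. I pushed the window tooth counter-clockwise twice with the closed fingertips, lifting out and coming back in between the clicks. The wrist force never read more than about 3 N in the readings at the end of each move.
- **Last check:** In the top picture the stud is at crop pixel (206,122), which matches where it should be at the pointer. The cheese, mould and brush look unmoved. The hand is clear, about 0.2 m to the side and above everything, and the arm used about 11 s of the 54 s.
- **Disagreements:** No check failed or disagreed. After the second push the wrist read −2.8 N sideways. I took this as the next tooth resting against the finger, and it was gone once I had eased on a few millimetres and lifted out.

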